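# Hang the parts basket behind the booth's sliding shield

### The job

Push the clear sliding shield of the draining booth fully down by its red grip, hang the yellow basket by its handle on both prongs of the hook inside and let go of it, then pull the shield fully up again by its grip, leaving the basket hanging behind it. Keep the basket upright so that its fittings stay in, and leave the other things on the bench where they are.

Things in the scene. Friction and masses are not known exactly. Their poses are not given: they have to be found in the camera images.
- booth: Draining booth, fixed, open on top. Origin: centre of its underside; x to its back, y left, z up. 200 (x) by 320 (y); a solid grey plinth whose top, the floor inside, is at z = 110; clear side panes up to z = 300, a low lip (z = 140) at the back. The shield slides in front, in the plane x = -100, between guide posts 26 (x) by 18 (y), 300 tall, at y = +/-151.
- sash (a joint): Height of the sliding shield, m: 0 fully down (booth open), 0.14 fully up (closed). Clear pane in an aluminium frame, 400 g, 130 tall, 280 wide, 12 thick, plane booth x = -100; its top edge is at booth z = 140 mm + joint value. Stiff guides: about 11 N to raise, 3 N to lower; it stays where it is left.
- sash_grip (a point): Centre of the red grip on the shield's top rail; axes as the booth's. A block 36 wide (y), 22 tall, standing out 46 towards -x from the rail; the point lies 26 in front of the rail's face, 20 behind the grip's front end, 13 below the shield's top edge, booth z = 127 mm + joint value. Free on both sides: pinch across the 36 mm from above.
- hook: Twin-pronged hook stand fixed on the booth's floor, somewhere along its width; origin: foot of its post, on that floor, axes as the booth's. Post to z = 138 with a crossbar along y; from it two blue prongs of 6 diameter, at y = +33 and -33, run level in -x for 76 and turn up 10 at their ends (tips at x = -82, tops at z = 151). Between the prongs is room for fingers.
- hook_seat (a point): Where the centre line of the basket's handle bar should end up: midway between the prongs, 60 in front of the post, 145 above the booth's floor; axes as the booth's.
- basket: Yellow parts basket with copper fittings fixed in it, about 0.25 kg, standing on the bench; origin: centre of its underside. 70 (x) by 100 (y) by 45 tall. Rigid steel handle in the plane x = 0: uprights at y = +/-51 and a level top bar of 8 diameter along y at z = 110, straight for 90, with a black sleeve 34 long, 14 thick at its middle to grip from above.
- bail (a point): Centre of the sleeve on the basket's handle, 110 above its underside; y runs along the bar. The bare bar either side of the sleeve rests on the prongs.
- can: Spray can with blue label, 52 diameter, 130 tall, standing; origin under its centre. A bystander; it may change places with the basket.
- jar: Glass jar with black lid, 68 diameter, 85 tall; origin under its centre. Bystander.
- driver: Orange screwdriver lying on the bench, 200 long. Bystander.
- expander: Tube expander pliers with red grips, lying, 210 long. Bystander.
- bitbox: Red bit box, 110 by 75 by 32 tall. Bystander.
Not all that is in view belongs to the job. Leave any pink look-alike of the basket alone.

How it is judged:
By the outcome, as a careful person would: the job done as asked, in the order asked, and still so for the second after the job is handed in, with the robot touching nothing.
It also fails if it takes over 64 s, if anything falls off the work surface, if the arm or the gripper's body presses on something with over 40 N, if the wrist force passes 120 N, or if a joint passes its speed limit or range.

### The arm

A 6-joint arm with a two-finger parallel gripper is mounted at the origin on the work surface. World frame = base frame: x ahead of the robot, y to its left, z up, the work surface at z = 0. Lengths are in m, angles in degrees, forces in N, time in s.
With the tool pointing down it reaches from about 0.35 to 0.725 m from the base axis. Payload 6 kg.
Tool frame: the origin (TCP) lies between the finger pads; the fingertips stand 8 mm ahead of it and the grasp point (between the pads) lies 11 mm behind it (bot.tip_reach is the distance from the TCP to the fingertips, in m); z points along the fingers, y is the line along which they close (so a half turn about z gives the same grasp; the last joint's range is limited). The gripper opens to 85 mm and grips with 20 to 120 N. Pads are 22 mm wide; open, the fingers measure 114 mm over their backs; the gripper's body (76 mm by 85 mm) begins 54 mm behind the grasp point. The pads swing forward as they close: fully open they stand 13 mm farther back than shut.
Start: joints at [-55.995, 2.303, 4.859, 0, -92.561, -19.12], TCP at [0.154, -0.58, 0.239] pointing down, gripper open.
Joint ranges: [-146.85, 146.85], [-73.84, 115.35], [-62.03, 85.46], [-188.31, 113.3], [-161.28, -10.13], [-171.36, 171.36]. Speed limits (degrees/s): [147.25, 147.25, 172.46, 180, 180, 180].

### API

Orientations are given as [roll, pitch, yaw] about the fixed x, y, z axes, in that order (R = Rz(yaw) Ry(pitch) Rx(roll)).
In Python, from station import bot gives the robot as it stands.
- The arm moves only by the tool send_rows, never from a script. Its argument "series" is a list of rows, each an object with "offset": the shift along the tool's x, y, z in units of 0.3 m (1.0 is 0.3 m), a list of three; "rotation": the turn, a rotation vector about the tool's x, y, z in units of 2 pi rad (1.0 is 2 pi rad), a list of three. In form: [{"offset": [dx, dy, dz], "rotation": [wx, wy, wz]}, ...]. A call has 1 to 8 rows; each row is the pose to reach, as a shift and turn from the pose commanded when the call began, along the tool's axes at that moment, turning the shorter way round; what a row does not reach only later rows make up. A row lasts 1/8 s, in which the tool goes at most 62.5 mm and 10.7 degrees, less where a joint would pass 70% of its speed; a pose out of reach is approached as far as the arm can. A call with a number of a shift or a turn outside -1 to 1 is refused whole. A call with a gripper value outside its range is refused whole. "claw" is the finger opening in mm, from 0 to 85.4, set as the call begins (left out, the last holds). The fingers move at their own pace and stop on an object; "grip_force" is the grip in N (left out, the last holds). Time passes only in rows, so rows that repeat a pose let the fingers close. It gives the time, the measured TCP pose, the force, the opening and the grip force at its end, in the units of the state.
- bot.get_state(): the state, without advancing time (a new reading comes with each control period).
- bot.capture(name): name is "scene" or "top" or "wrist"; returns a dict with "color" (420x560x3 uint8, blue, green, red), "fx", "fy", "cx", "cy" (pixels), "world_to_cam" (4x4, takes a point from world to camera coordinates). Camera axes: x right, y down, z forward; pixel columns grow to the right and rows downward; lengths in m; the calibration is good to about 2 mm. A picture is of the moment at which its call begins. There is no depth.
- bot.close_job(): hands the job in; it is judged then, once.
The state is a dict: "time": time; "joints": joint angles; "qd": joint speeds; "joint_efforts": joint torques, N m; "eef_pos": TCP position; "orientation": TCP orientation; "ft_force": force on the tool from outside, world axes, zero at the start; "ft_torque": the same for the moment, N m; "width": finger opening in m; "grasp_force": force on a finger pad.
Only numpy, scipy, OpenCV 4.12 (cv2) and the standard library are available. Lean on these libraries where they do the work, as an engineer would, in place of code of your own. Each camera call takes 0.05 s, during which the arm holds its last target. There are 200 camera calls.

## Working session

There is one attempt and no reset: what is moved stays moved. The work goes in short steps, Python scripts to look and compute and a tool call to move; the robot and the scene stay as the last step left them, time stands still between calls to the robot, and variables do not carry over. Pictures are saved under pics/ and viewed, at most 12 in all, crops included, and the job is handed in when it is done.

Besides the shell and the picture viewer there is one more tool, called in YAML: its name, and indented under it one key for each argument. send_rows: Moves the arm, as the interface text tells. Shifts and turns lie within -1 to 1; 1 stands for 0.3 m of shift or 2 pi rad of turn. Its arguments: {"type":"object","properties":{"series":{"type":"array"},"claw":{"type":"number"},"grip_force":{"type":"number"}},"required":["series"]}

```bash
mkdir -p pics; ls
python3 - <<'E'
from station import bot
import cv2,numpy as np,pickle
d={n:bot.capture(n) for n in("scene","top")}
pickle.dump(d,open('c0.pkl','wb'))
for n in d:
    print(n,d[n]['fx'],d[n]['cx'],d[n]['cy'],np.round(d[n]['world_to_cam'],3).tolist())
    cv2.imwrite(f'pics/{n}0.png',cv2.resize(d[n]['color'],(800,600)))
print(bot.get_state())
E
```

```text
pics
scene 495.4486589299138 284.62733714304136 206.5967508257101 [[0.314, 0.949, 0.001, -0.158], [0.75, -0.247, -0.614, -0.26], [-0.582, 0.193, -0.79, 1.894], [0.0, 0.0, 0.0, 1.0]]
top 529.7552425612381 280.06621458545914 212.1403214197645 [[-0.018, -1.0, -0.005, 0.034], [-0.994, 0.018, -0.104, 0.5], [0.104, 0.003, -0.995, 1.697], [0.0, 0.0, 0.0, 1.0]]
{'time': 0.1, 'joints': array([-5.59966615e+01,  2.33562474e+00,  4.80833742e+00, -2.39165415e-02,
       -9.25608380e+01, -1.91196973e+01]), 'qd': array([-0.01641259, -0.10972247, -0.01029344,  0.02697952, -0.0831842 ,
        0.0819455 ]), 'joint_efforts': array([-5.21199312e-03, -3.69345117e+01,  3.48280048e+01,  6.95180833e+00,
       -4.59316638e-03,  4.13152009e-06]), 'eef_pos': array([ 0.15412073, -0.57958095,  0.23837564]), 'orientation': array([ 1.79908910e+02, -6.28855747e-03, -1.65115304e+02]), 'ft_force': array([ 0.19774199, -0.33294657,  0.4776146 ]), 'ft_torque': array([-0.00606466,  0.03245658, -0.03247893]), 'grasp_force': 0.0, 'width': 0.08540948570866495}
```

View pics/scene0.png

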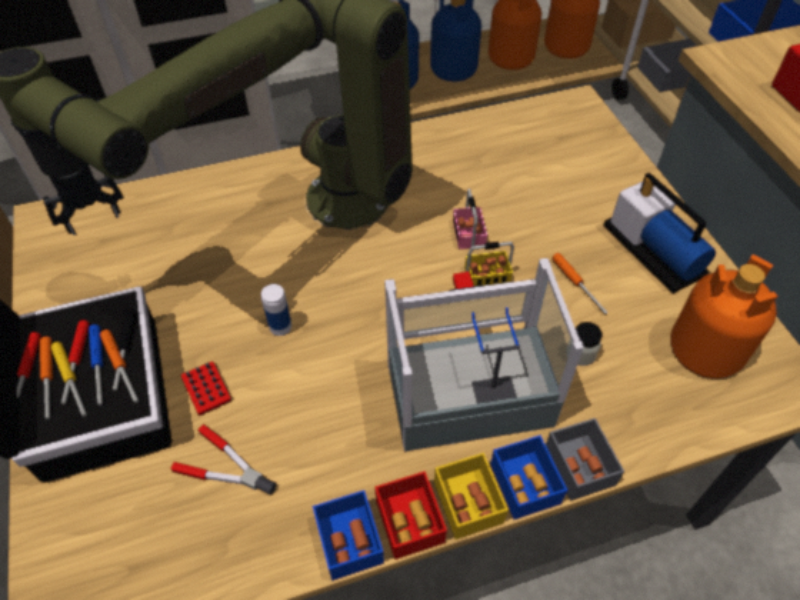

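View pics/top0.png

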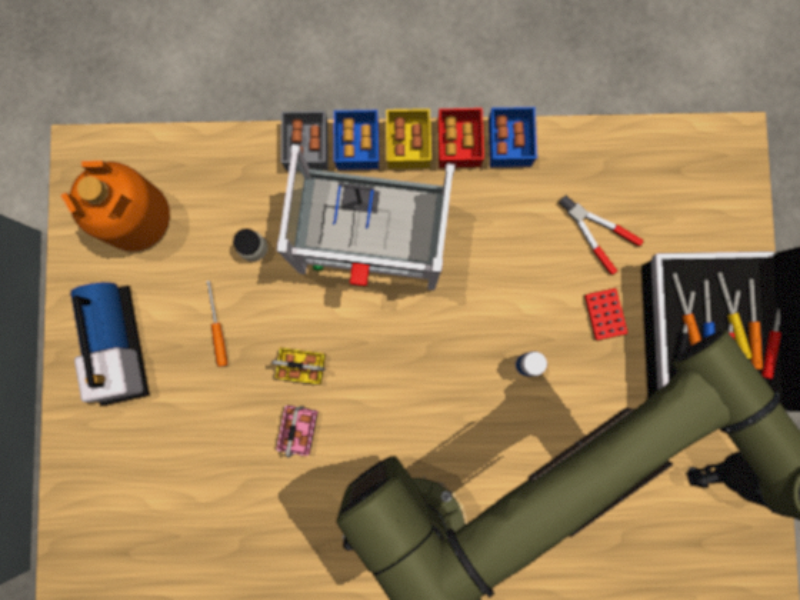

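The top view shows the yellow basket at about (300,366) and a pink look-alike at (297,430), both in the 800-px picture. The red grip on the raised shield is at (360,274), and the blue prongs are at (337,205) and (371,207). The spray can is at (532,364). The yellow bin at (408,135) isn't a candidate: it has no handle and holds loose parts. I'll measure now and confirm the basket in a crop.

```bash
cat > h.py <<'E'
import numpy as np,cv2
def ray(c,uv):
    T=np.array(c['world_to_cam']);R=T[:3,:3];o=-R.T@T[:3,3]
    d=R.T@np.array([(uv[0]-c['cx'])/c['fx'],(uv[1]-c['cy'])/c['fy'],1]);return o,d/np.linalg.norm(d)
def onz(c,uv,z):
    o,d=ray(c,uv);return o+d*(z-o[2])/d[2]
def tri(*cu):
    A=np.zeros((3,3));b=np.zeros(3);L=[]
    for c,uv in cu:
        o,d=ray(c,uv);P=np.eye(3)-np.outer(d,d);A+=P;b+=P@o;L.append((P,o))
    x=np.linalg.solve(A,b);return x,[float(np.linalg.norm(P@(x-o))) for P,o in L]
def proj(c,p):
    q=np.array(c['world_to_cam'])@np.append(p,1);return np.array([c['fx']*q[0]/q[2]+c['cx'],c['fy']*q[1]/q[2]+c['cy']])
def blobs(c,lo,hi,box,mn=15):
    x0,y0,x1,y1=box;h=cv2.cvtColor(c['color'],cv2.COLOR_BGR2HSV)[y0:y1,x0:x1]
    m=cv2.inRange(h,np.array(lo),np.array(hi));n,l,s,ce=cv2.connectedComponentsWithStats(m)
    out=[]
    for i in range(1,n):
        if s[i,4]>=mn:
            pts=np.argwhere(l==i)[:,::-1].astype(np.float32)+[x0,y0]
            r=cv2.minAreaRect(pts.astype(np.float32));out.append((int(s[i,4]),ce[i]+[x0,y0],r))
    return sorted(out,key=lambda t:-t[0])
E
python3 - <<'E'
import pickle;from h import *
d=pickle.load(open('c0.pkl','rb'));t,s=d['top'],d['scene']
def show(n,c,lo,hi,box,z):
    for a,ce,r in blobs(c,lo,hi,box)[:4]:
        bp=cv2.boxPoints(r)
        print(n,a,ce.round(1),'z',z,onz(c,ce,z).round(4)[:2],'corners',[onz(c,p,z)[:2].round(3).tolist() for p in bp])
show('gripT',t,(0,150,90),(6,255,255),(238,175,270,205),.278)
show('gripS',s,(0,150,90),(6,255,255),(310,185,335,205),.27)
show('yelT',t,(20,120,70),(35,255,255),(180,235,240,280),.045)
show('prongT',t,(100,120,60),(125,255,255),(220,120,270,165),.251)
show('prongS',s,(100,120,60),(125,255,255),(320,205,375,255),.25)
a=blobs(t,(0,150,90),(6,255,255),(238,175,270,205));b=blobs(s,(0,150,90),(6,255,255),(310,185,335,205))
print(tri((t,a[0][1]),(s,b[0][1])))
def crop(c,x0,y0,x1,y1,w):
    return cv2.resize(c['color'][y0:y1,x0:x1],(w,600),interpolation=cv2.INTER_CUBIC)
im=np.hstack([crop(t,180,95,320,265,400),crop(s,265,130,405,310,400)])
cv2.imwrite('pics/crop1.png',im)
E
```

```text
gripT 182 [251.1 191.7] z 0.278 [0.533  0.1038] corners [[0.513, 0.121], [0.555, 0.121], [0.554, 0.084], [0.512, 0.085]]
gripS 124 [323.6 195.9] z 0.27 [0.5596 0.0948] corners [[0.539, 0.082], [0.542, 0.117], [0.579, 0.108], [0.575, 0.074]]
yelT 250 [210.6 248.6] z 0.045 [0.3856 0.249 ] corners [[0.375, 0.304], [0.408, 0.299], [0.392, 0.194], [0.359, 0.199]]
yelT 219 [209.  262.9] z 0.045 [0.3404 0.2541] corners [[0.333, 0.312], [0.367, 0.307], [0.351, 0.2], [0.317, 0.205]]
prongT 42 [258.9 141.3] z 0.251 [0.6824 0.0813] corners [[0.652, 0.09], [0.707, 0.081], [0.706, 0.074], [0.651, 0.083]]
prongT 18 [235.3 145.4] z 0.251 [0.6718 0.1492] corners [[0.65, 0.154], [0.693, 0.147], [0.693, 0.144], [0.649, 0.151]]
prongS 40 [333.9 232.7] z 0.25 [0.6716 0.0824] corners [[0.63, 0.086], [0.63, 0.091], [0.708, 0.079], [0.708, 0.074]]
prongS 25 [359.9 235.4] z 0.25 [0.7013 0.1448] corners [[0.681, 0.144], [0.681, 0.15], [0.719, 0.145], [0.72, 0.14]]
(array([0.53821405, 0.10547896, 0.24093385]), [0.00047295237950284447, 0.00047295237950288117])
```

View pics/crop1.png

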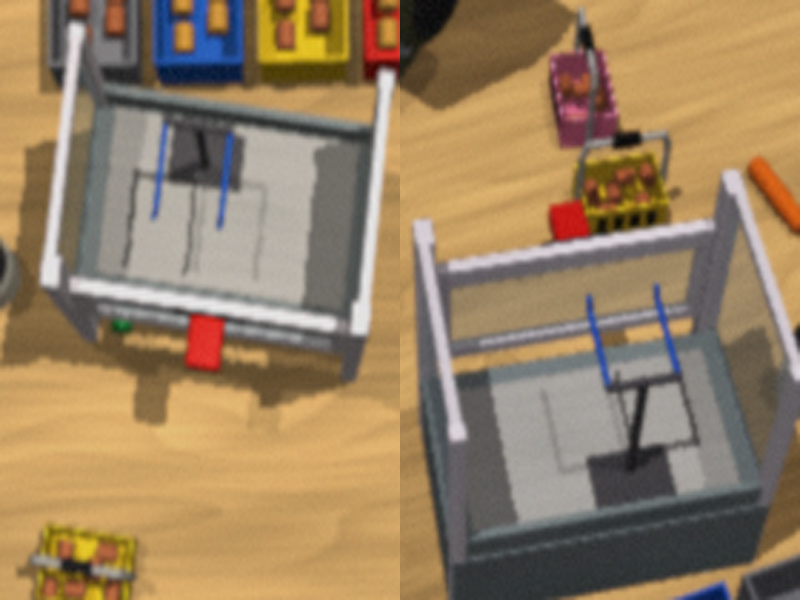

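The crop confirms the target: the yellow basket, with its black sleeve at crop (75,567) in the top view and (627,139) in the scene view. The pink one at (580,90) stays put. Next I'll triangulate the post tops, prongs, rail and handle from this crop.

Run:
```python
import pickle;from h import *
d=pickle.load(open('c0.pkl','rb'));t,s=d['top'],d['scene']
T=lambda p:(t,(180+p[0]*.35,95+p[1]*170/600)); S=lambda p:(s,(265+(p[0]-400)*.35,130+p[1]*.3))
P={'postL':((52,270),(732,185)),'postR':((360,325),(425,228)),'rearL':((78,30),(790,370)),'rearR':((387,78),(457,432)),
'prL root':((165,125),(680,375)),'prL tip':((155,217),(657,287)),'prR root':((231,130),(608,385)),'prR tip':((220,227),(590,297)),
'sleeve':((75,567),(627,139)),'barL':((35,562),(667,137)),'barR':((132,573),(585,143)),
'railL':((75,284),(712,228)),'railR':((335,325),(448,270))}
for k,(a,b) in P.items():
    x,e=tri(T(a),S(b));print(k,x.round(4),np.round(e[0]*1e3,1),end=' ')
    z={'p':.3 if 'post' in k else .255,'r':.3 if 'rear' in k else .28,'s':.11,'b':.11}[k[0]]
    print('z',z,'T',onz(*T(a),z)[:2].round(4),'S',onz(*S(b),z)[:2].round(4))
```

```text
postL [0.5909 0.2503 0.2918] 1.2 z 0.3 T [0.5889 0.2478] S [0.597  0.2473]
postR [ 0.5417 -0.0464  0.2927] 2.3 z 0.3 T [ 0.54   -0.0483] S [ 0.5481 -0.0458]
rearL [0.7801 0.22   0.2999] 2.2 z 0.3 T [0.781 0.222] S [0.7796 0.2177]
rearR [ 0.7375 -0.0781  0.2969] 1.2 z 0.3 T [ 0.7363 -0.0791] S [ 0.7397 -0.0776]
prL root [0.719  0.1447 0.241 ] 2.3 z 0.255 T [0.7144 0.1413] S [0.7276 0.1415]
prL tip [0.6399 0.1542 0.2532] 2.2 z 0.255 T [0.6387 0.152 ] S [0.6416 0.1557]
prR root [0.7113 0.0766 0.248 ] 1.2 z 0.255 T [0.709  0.0752] S [0.7157 0.0754]
prR tip [0.6301 0.0894 0.2545] 2.2 z 0.255 T [0.6293 0.0873] S [0.631  0.0913]
sleeve [0.3623 0.2552 0.105 ] 1.0 z 0.11 T [0.3618 0.2536] S [0.3665 0.254 ]
barL [0.3684 0.3017 0.0979] 3.2 z 0.11 T [0.3669 0.2966] S [0.3786 0.2992]
barR [0.3576 0.1981 0.1136] 6.4 z 0.11 T [0.3555 0.1924] S [0.3562 0.2058]
railL [0.5893 0.2368 0.2382] 2.5 z 0.28 T [0.5809 0.2285] S [0.6187 0.2196]
railR [ 0.5501 -0.0251  0.2383] 1.1 z 0.28 T [ 0.5435 -0.0249] S [ 0.5807 -0.0338]
```

The rail and grip triangulate to about z = 0.238, so the shield is only partly raised (joint about 0.10). The booth yaw is about -8.9°. I'll write a move calculator and get the grip position at that height.

```bash
cat >> h.py <<'E'
from scipy.spatial.transform import Rotation as Ro
def move(st,pos,yaw):
    "offset/rotation (interface units) from measured pose to tool-down pose"
    R0=Ro.from_euler('xyz',st['orientation'],degrees=True);R1=Ro.from_euler('xyz',[180,0,yaw],degrees=True)
    o=R0.inv().apply(np.array(pos)-st['eef_pos'])/.3;r=(R0.inv()*R1).as_rotvec()/(2*np.pi)
    print(np.round(pos,4),yaw,'->',o.round(4).tolist(),r.round(4).tolist())
E
python3 - <<'E'
import pickle;from h import *;from station import bot
d=pickle.load(open('c0.pkl','rb'));t=d['top']
a,ce,r=blobs(t,(0,150,90),(6,255,255),(238,175,270,205))[0]
print([onz(t,p,.236)[:2].round(4) for p in cv2.boxPoints(r)],onz(t,ce,.236)[:2])
st=bot.get_state();u=st['eef_pos']
move(st,[u[0],u[1],.40],171.1);move(st,[.35,-.25,.40],171.1);move(st,[.53,.106,.40],171.1)
E
```

```text
[array([0.5184, 0.124 ]), array([0.5618, 0.1235]), array([0.5612, 0.0862]), array([0.5177, 0.0868])] [0.53908251 0.10621067]
[ 0.1541 -0.5796  0.4   ] 171.1 -> [0.0001, 0.0009, -0.5387] [0.0002, -0.0001, 0.0661]
[ 0.35 -0.25  0.4 ] 171.1 -> [-0.9132, 0.8949, -0.5374] [0.0002, -0.0001, 0.0661]
[0.53  0.106 0.4  ] 171.1 -> [-1.7979, 1.8876, -0.5359] [0.0002, -0.0001, 0.0661]
```

send_rows:
  series:
    - {"offset": [0, 0, -0.2], "rotation": [0, 0, 0.022]}
    - {"offset": [-0.08, 0.08, -0.4], "rotation": [0, 0, 0.044]}
    - {"offset": [-0.22, 0.22, -0.54], "rotation": [0, 0, 0.066]}
    - {"offset": [-0.36, 0.36, -0.54], "rotation": [0, 0, 0.066]}
    - {"offset": [-0.5, 0.5, -0.54], "rotation": [0, 0, 0.066]}
    - {"offset": [-0.64, 0.63, -0.54], "rotation": [0, 0, 0.066]}
    - {"offset": [-0.78, 0.76, -0.54], "rotation": [0, 0, 0.066]}
    - {"offset": [-0.91, 0.895, -0.54], "rotation": [0, 0, 0.066]}
  claw: 62

```text
time: 1.1
eef_pos: [0.3496, -0.2483, 0.4009]
orientation: [180.0, -0.0, 171.1]
ft_force: [1.0, -0.8, -0.3]
width: 0.0622
grasp_force: 0.0
```

Run:
```python
from h import *;from station import bot
st=bot.get_state();print(st['eef_pos'],st['orientation'],st['qd'].round(1));move(st,[.535,.105,.36],171.1)
```

```text
[ 0.34964408 -0.24830888  0.40093059] [ 1.79975797e+02 -1.46741042e-02  1.71148885e+02] [ 63.5 -11.2  -8.9  -0.1  -2.8 -63.2]
[0.535 0.105 0.36 ] 171.1 -> [-0.4293, 1.2587, 0.1369] [0.0001, -0.0, 0.0001]
```

send_rows:
  series:
    - {"offset": [-0.06, 0.18, 0], "rotation": [0, 0, 0]}
    - {"offset": [-0.12, 0.36, 0], "rotation": [0, 0, 0]}
    - {"offset": [-0.18, 0.54, 0], "rotation": [0, 0, 0]}
    - {"offset": [-0.25, 0.72, 0.03], "rotation": [0, 0, 0]}
    - {"offset": [-0.31, 0.88, 0.06], "rotation": [0, 0, 0]}
    - {"offset": [-0.35, 1.0, 0.1], "rotation": [0, 0, 0]}

```text
time: 1.85
eef_pos: [0.4997, 0.0321, 0.3703]
orientation: [-180.0, -0.1, 171.2]
ft_force: [-0.4, -1.0, 0.5]
width: 0.0619
grasp_force: 0.0
```

Run:
```python
from h import *;from station import bot
c=bot.capture('wrist');cv2.imwrite('pics/w1.png',c['color'])
import pickle;pickle.dump(c,open('w1.pkl','wb'))
st=bot.get_state();print(st['eef_pos']);move(st,[.535,.105,.33],171.1)
```

```text
[0.50057503 0.03502344 0.36682235]
[0.535 0.105 0.33 ] 171.1 -> [-0.0789, 0.248, 0.1221] [-0.0001, -0.0009, 0.0006]
```

View pics/w1.png

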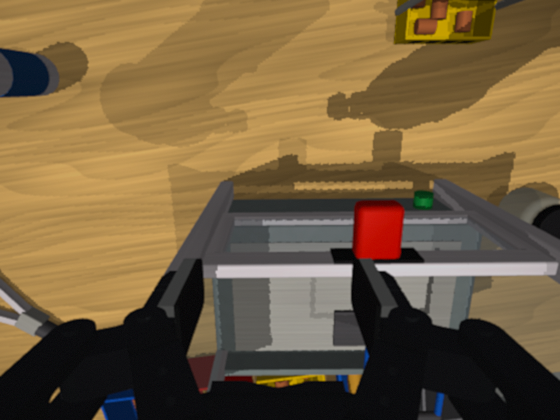

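The wrist view shows the red grip at (355–402, 202–258) with clear space on both sides. I'll move above it and measure again.

send_rows:
  series:
    - {"offset": [-0.05, 0.14, 0.08], "rotation": [0, 0, 0]}
    - {"offset": [-0.08, 0.25, 0.12], "rotation": [0, 0, 0]}
    - {"offset": [-0.08, 0.25, 0.12], "rotation": [0, 0, 0]}
    - {"offset": [-0.08, 0.25, 0.12], "rotation": [0, 0, 0]}

```text
time: 2.4
eef_pos: [0.5343, 0.1001, 0.3355]
orientation: [-180.0, 0.0, 171.1]
ft_force: [0.5, -0.8, 0.7]
width: 0.0622
grasp_force: 0.0
```

Run:
```python
from h import *;from station import bot
import pickle
t=pickle.load(open('c0.pkl','rb'))['top'];w1=pickle.load(open('w1.pkl','rb'))
w=bot.capture('wrist');pickle.dump(w,open('w2.pkl','wb'));cv2.imwrite('pics/w2.png',w['color'])
st=bot.get_state();print(st['eef_pos'],st['orientation'])
R=(0,150,60),(8,255,255)
for n,c,b in(('t',t,(238,175,270,205)),('w1',w1,(300,150,450,300)),('w2',w,(100,60,460,330))):
    for a,ce,r in blobs(c,*R,b,100)[:2]:
        print(n,a,ce.round(1),cv2.boxPoints(r).round(0).tolist(),[onz(c,p,.236)[:2].round(3).tolist() for p in cv2.boxPoints(r)])
print('camera',ray(w,(280,210)))
```

```text
[0.53427724 0.09983104 0.33603413] [1.79978574e+02 5.24809840e-02 1.71100178e+02]
t 190 [251.2 191.9] [[244.0, 199.0], [246.0, 183.0], [259.0, 185.0], [257.0, 200.0]] [[0.52, 0.128], [0.564, 0.121], [0.558, 0.084], [0.514, 0.091]]
w1 2822 [377.7 229.5] [[352.0, 258.0], [354.0, 198.0], [405.0, 201.0], [402.0, 260.0]] [[0.563, 0.084], [0.512, 0.091], [0.52, 0.129], [0.571, 0.124]]
w2 3597 [286.7 215.8] [[260.0, 250.0], [260.0, 182.0], [314.0, 182.0], [314.0, 250.0]] [[0.563, 0.084], [0.515, 0.092], [0.521, 0.127], [0.569, 0.121]]
camera (array([0.45853189, 0.11211404, 0.47007567]), array([ 0.31515527, -0.04023603, -0.94818681]))
```

View pics/w2.png

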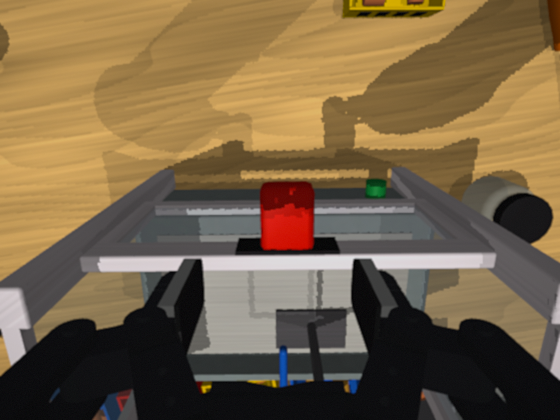

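The three views agree with the grip's top at z ≈ 0.236, its front end at x ≈ 0.52 and its centre line at y ≈ 0.106. That puts the grip point at about (0.540, 0.105, 0.225). I'll descend with TCP z ≈ 0.217.

Run:
```python
from h import *;from station import bot
st=bot.get_state();move(st,[.540,.105,.27],171.1);move(st,[.540,.105,.217],171.1)
```

```text
[0.54  0.105 0.27 ] 171.1 -> [-0.016, 0.0199, 0.2201] [0.0001, 0.0001, 0.0]
[0.54  0.105 0.217] 171.1 -> [-0.0158, 0.0198, 0.3968] [0.0001, 0.0001, 0.0]
```

send_rows:
  series:
    - {"offset": [-0.016, 0.02, 0.1], "rotation": [0, 0, 0]}
    - {"offset": [-0.016, 0.02, 0.22], "rotation": [0, 0, 0]}
    - {"offset": [-0.016, 0.02, 0.32], "rotation": [0, 0, 0]}
    - {"offset": [-0.016, 0.02, 0.397], "rotation": [0, 0, 0]}
    - {"offset": [-0.016, 0.02, 0.397], "rotation": [0, 0, 0]}
    - {"offset": [-0.016, 0.02, 0.397], "rotation": [0, 0, 0]}

```text
time: 3.2
eef_pos: [0.5404, 0.1052, 0.2182]
orientation: [179.9, 0.1, 171.1]
ft_force: [0.6, -0.3, 0.1]
width: 0.0619
grasp_force: 0.0
```

send_rows:
  series:
    - {"offset": [0, 0, 0], "rotation": [0, 0, 0]}
    - {"offset": [0, 0, 0], "rotation": [0, 0, 0]}
    - {"offset": [0, 0, 0], "rotation": [0, 0, 0]}
    - {"offset": [0, 0, 0], "rotation": [0, 0, 0]}
    - {"offset": [0, 0, 0], "rotation": [0, 0, 0]}
  claw: 20
  grip_force: 50

```text
time: 3.82
eef_pos: [0.5404, 0.1056, 0.2167]
orientation: [180.0, 0.1, 171.1]
ft_force: [1.0, -0.6, 3.6]
width: 0.0355
grasp_force: 51.4
```

The pads closed at 36 mm, so the grip is held. Pushing down.

send_rows:
  series:
    - {"offset": [0, 0, 0.05], "rotation": [0, 0, 0]}
    - {"offset": [0, 0, 0.1], "rotation": [0, 0, 0]}
    - {"offset": [0, 0, 0.15], "rotation": [0, 0, 0]}
    - {"offset": [0, 0, 0.2], "rotation": [0, 0, 0]}
    - {"offset": [0, 0, 0.25], "rotation": [0, 0, 0]}
    - {"offset": [0, 0, 0.28], "rotation": [0, 0, 0]}
    - {"offset": [0, 0, 0.31], "rotation": [0, 0, 0]}
    - {"offset": [0, 0, 0.31], "rotation": [0, 0, 0]}

```text
time: 4.82
eef_pos: [0.5403, 0.1056, 0.1214]
orientation: [180.0, 0.0, 171.1]
ft_force: [10.1, -1.0, -4.1]
width: 0.0354
grasp_force: 50.7
```

send_rows:
  series:
    - {"offset": [0, 0, 0.01], "rotation": [0, 0, 0]}
    - {"offset": [0, 0, 0.02], "rotation": [0, 0, 0]}
    - {"offset": [0, 0, 0.02], "rotation": [0, 0, 0]}

```text
time: 5.2
eef_pos: [0.5403, 0.1056, 0.1164]
orientation: [180.0, 0.0, 171.1]
ft_force: [7.4, -0.2, 1.4]
width: 0.0354
grasp_force: 51.3
```

send_rows:
  series:
    - {"offset": [0, 0, 0.015], "rotation": [0, 0, 0]}
    - {"offset": [0, 0, 0.025], "rotation": [0, 0, 0]}
    - {"offset": [0, 0, 0.025], "rotation": [0, 0, 0]}

```text
time: 5.58
eef_pos: [0.5403, 0.1056, 0.1095]
orientation: [180.0, 0.0, 171.1]
ft_force: [5.3, -0.3, 2.7]
width: 0.0355
grasp_force: 51.5
```

send_rows:
  series:
    - {"offset": [0, 0, 0.015], "rotation": [0, 0, 0]}
    - {"offset": [0, 0, 0.025], "rotation": [0, 0, 0]}
    - {"offset": [0, 0, 0.025], "rotation": [0, 0, 0]}

```text
time: 5.95
eef_pos: [0.5405, 0.1056, 0.1093]
orientation: [180.0, 0.3, 171.2]
ft_force: [-17.6, 0.4, 36.4]
width: 0.0358
grasp_force: 55.3
```

At the bottom stop the force rises to 36 N at TCP z = 0.109, so fully up will be TCP z ≈ 0.249. Relieving, releasing and lifting off.

send_rows:
  series:
    - {"offset": [0, 0, -0.024], "rotation": [0, 0, 0]}
    - {"offset": [0, 0, -0.024], "rotation": [0, 0, 0]}

```text
time: 6.2
eef_pos: [0.5403, 0.1056, 0.1095]
orientation: [180.0, 0.1, 171.1]
ft_force: [4.8, -1.1, 4.5]
width: 0.0352
grasp_force: 52.7
```

send_rows:
  series:
    - {"offset": [0, 0, 0], "rotation": [0, 0, 0]}
    - {"offset": [0, 0, 0], "rotation": [0, 0, 0]}
    - {"offset": [0, 0, 0], "rotation": [0, 0, 0]}
    - {"offset": [0, 0, -0.1], "rotation": [0, 0, 0]}
    - {"offset": [0, 0, -0.3], "rotation": [0, 0, 0]}
    - {"offset": [0, 0, -0.5], "rotation": [0, 0, 0]}
    - {"offset": [0, 0, -0.55], "rotation": [0, 0, 0]}
    - {"offset": [0, 0, -0.55], "rotation": [0, 0, 0]}
  claw: 62

```text
time: 7.2
eef_pos: [0.5401, 0.1059, 0.2748]
orientation: [179.9, 0.0, 171.1]
ft_force: [0.3, 0.3, -1.2]
width: 0.0623
grasp_force: 0.0
```

Run:
```python
from h import *;from station import bot
st=bot.get_state();print(st['eef_pos']);move(st,[.36,.252,.24],-98);move(st,[.50,.15,.274],165)
```

```text
[0.54008798 0.10587925 0.2747701 ]
[0.36  0.252 0.24 ] -98 -> [0.6683, 0.3885, 0.116] [0.0001, 0.0002, -0.2524]
[0.5   0.15  0.274] 165 -> [0.1547, 0.1247, 0.0026] [0.0002, 0.0001, 0.017]
```

Run:
```python
from h import *;from station import bot
import pickle
d={n:bot.capture(n) for n in('wrist','scene','top')};pickle.dump(d,open('c3.pkl','wb'))
w=d['wrist'];cv2.imwrite('pics/w3.png',np.hstack([cv2.resize(w['color'],(480,360)),cv2.resize(d['scene']['color'][160:290,260:380],(320,360))]))
B=(100,120,50),(125,255,255)
for a,ce,r in blobs(w,*B,(0,150,560,420),60):
    print(a,ce.round(1),cv2.boxPoints(r).round(0).tolist(),[onz(w,p,.251)[:2].round(3).tolist() for p in cv2.boxPoints(r)])
```

```text
(no output)
```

View pics/w3.png

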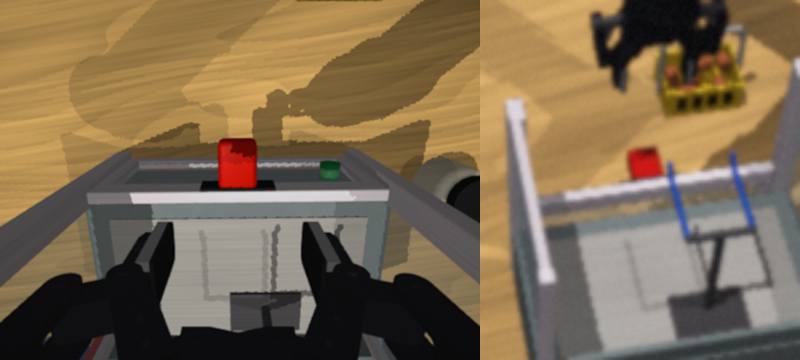

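send_rows:
  series:
    - {"offset": [0.07, 0.04, 0], "rotation": [0, 0, -0.028]}
    - {"offset": [0.14, 0.08, 0], "rotation": [0, 0, -0.056]}
    - {"offset": [0.22, 0.13, 0], "rotation": [0, 0, -0.084]}
    - {"offset": [0.31, 0.18, 0.02], "rotation": [0, 0, -0.112]}
    - {"offset": [0.4, 0.23, 0.04], "rotation": [0, 0, -0.14]}
    - {"offset": [0.49, 0.28, 0.06], "rotation": [0, 0, -0.168]}
    - {"offset": [0.58, 0.34, 0.09], "rotation": [0, 0, -0.196]}
    - {"offset": [0.668, 0.388, 0.116], "rotation": [0, 0, -0.224]}

```text
time: 8.35
eef_pos: [0.3587, 0.2517, 0.2374]
orientation: [179.9, -0.2, -107.9]
ft_force: [0.3, -0.2, -0.3]
width: 0.062
grasp_force: 0.0
```

send_rows:
  series:
    - {"offset": [0, 0, 0], "rotation": [0, 0, -0.028]}
    - {"offset": [0, 0, 0], "rotation": [0, 0, -0.028]}
    - {"offset": [0, 0, 0], "rotation": [0, 0, -0.028]}

```text
time: 8.72
eef_pos: [0.36, 0.2512, 0.2389]
orientation: [180.0, -0.1, -98.4]
ft_force: [0.1, -1.0, 0.4]
width: 0.0621
grasp_force: 0.0
```

The view shows the shield down: its rail is at plinth-lip height and the grip at (238,163) is low. The prongs are standing free. The tool is now above the basket, so I'll look straight down at the sleeve.

Run:
```python
from h import *;from station import bot
import pickle
w=bot.capture('wrist');pickle.dump(w,open('w4.pkl','wb'));cv2.imwrite('pics/w4.png',w['color'])
print(ray(w,(280,210)))
for a,ce,r in blobs(w,(20,120,60),(35,255,255),(0,0,560,420),150)[:5]: print(a,ce.round(0),r,)
# prongs from c3 scene/top
d=pickle.load(open('c3.pkl','rb'))
for n,b in(('scene',(310,205,375,255)),('top',(220,115,270,165))):
  for a,ce,r in blobs(d[n],(100,110,50),(125,255,255),b)[:3]: print(n,a,ce.round(1),cv2.boxPoints(r).round(1).tolist(),[onz(d[n],p,.25)[:2].round(3).tolist() for p in cv2.boxPoints(r)])
```

```text
(array([0.34817422, 0.17662433, 0.37354233]), array([ 0.0385816 ,  0.31546842, -0.94815143]))
2562 [246. 172.] ((249.0, 173.0), (36.0, 110.0), 0.0)
2275 [295. 169.] ((293.0583190917969, 173.49085998535156), (35.19252014160156, 111.227783203125), 0.5562521815299988)
scene 57 [357.9 229.2] [[352.6000061035156, 216.39999389648438], [354.8999938964844, 215.6999969482422], [362.70001220703125, 240.8000030517578], [360.5, 241.5]] [[0.637, 0.151], [0.637, 0.158], [0.72, 0.145], [0.72, 0.138]]
scene 52 [334.1 233.3] [[329.20001220703125, 220.5], [331.3999938964844, 219.89999389648438], [338.5, 244.60000610351562], [336.20001220703125, 245.1999969482422]] [[0.63, 0.085], [0.63, 0.092], [0.711, 0.08], [0.711, 0.073]]
top 84 [249.8 116. ] [[236.0, 117.0], [236.0, 115.0], [264.0, 115.0], [264.0, 117.0]] [[0.755, 0.146], [0.761, 0.146], [0.76, 0.066], [0.754, 0.066]]
top 44 [258.9 141. ] [[256.3999938964844, 148.6999969482422], [259.0, 132.8000030517578], [261.6000061035156, 133.3000030517578], [259.0, 149.1999969482422]] [[0.661, 0.089], [0.707, 0.081], [0.706, 0.073], [0.66, 0.081]]
```

View pics/w4.png

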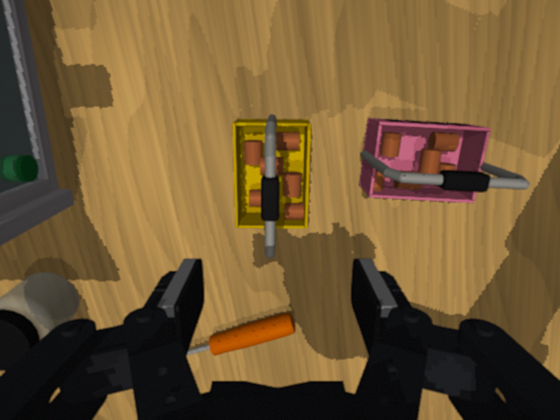

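The wrist view shows the sleeve at (270,199) and the bar running from (272,118) to (270,255), parallel to the tool's x axis. The pink one, at (430,165), stays clear.

Run:
```python
from h import *;from station import bot
import pickle
w=pickle.load(open('w4.pkl','rb'));c=pickle.load(open('c0.pkl','rb'))
for p in((270,199),(272,118),(270,255)): print(onz(w,p,.11))
T=(c['top'],(180+75*.35,95+567*170/600));S=(c['scene'],(265+227*.35,130+139*.3))
x,e=tri(T,S,(w,(270,199)));print(x,e)
st=bot.get_state();print(st['eef_pos'],st['orientation'])
g=onz(w,(270,199),.11)
move(st,[g[0],g[1],.102],-98.4)
```

```text
[0.36509305 0.25456071 0.11      ]
[0.35463404 0.19582234 0.11      ]
[0.37212606 0.30029502 0.11      ]
[0.36374756 0.25492315 0.10699775] [0.002044612297618512, 0.000534725080081373, 0.0016071820073616755]
[0.36006557 0.251181   0.2390956 ] [ 1.79974131e+02 -4.54537843e-02 -9.83521647e+01]
[0.3651 0.2546 0.102 ] -98.4 -> [-0.0139, -0.0152, 0.457] [0.0001, -0.0001, 0.0001]
```

send_rows:
  series:
    - {"offset": [-0.014, -0.014, 0.1], "rotation": [0, 0, 0]}
    - {"offset": [-0.014, -0.014, 0.22], "rotation": [0, 0, 0]}
    - {"offset": [-0.014, -0.014, 0.33], "rotation": [0, 0, 0]}
    - {"offset": [-0.014, -0.014, 0.42], "rotation": [0, 0, 0]}
    - {"offset": [-0.014, -0.014, 0.457], "rotation": [0, 0, 0]}
    - {"offset": [-0.014, -0.014, 0.457], "rotation": [0, 0, 0]}
    - {"offset": [-0.014, -0.014, 0.457], "rotation": [0, 0, 0]}
  claw: 42

```text
time: 9.65
eef_pos: [0.3652, 0.2555, 0.1039]
orientation: [-179.9, 0.1, -98.2]
ft_force: [-0.4, 1.0, 0.2]
width: 0.0422
grasp_force: 0.0
```

send_rows:
  series:
    - {"offset": [0, 0, 0], "rotation": [0, 0, 0]}
    - {"offset": [0, 0, 0], "rotation": [0, 0, 0]}
    - {"offset": [0, 0, 0], "rotation": [0, 0, 0]}
    - {"offset": [0, 0, 0], "rotation": [0, 0, 0]}
    - {"offset": [0, 0, 0], "rotation": [0, 0, 0]}
  claw: 3
  grip_force: 60

```text
time: 10.28
eef_pos: [0.3652, 0.2555, 0.1034]
orientation: [-179.9, 0.1, -98.1]
ft_force: [2.0, 1.5, 4.2]
width: 0.0128
grasp_force: 61.1
```

The sleeve is held at 12.8 mm. Lifting first, then I'll compute the path: line up in front of the booth, then move in above the prong tips.

send_rows:
  series:
    - {"offset": [0, 0, -0.05], "rotation": [0, 0, 0]}
    - {"offset": [0, 0, -0.15], "rotation": [0, 0, 0]}
    - {"offset": [0, 0, -0.27], "rotation": [0, 0, 0]}
    - {"offset": [0, 0, -0.4], "rotation": [0, 0, 0]}
    - {"offset": [0, 0, -0.52], "rotation": [0, 0, 0]}
    - {"offset": [0, 0, -0.61], "rotation": [0, 0, 0]}
    - {"offset": [0, 0, -0.61], "rotation": [0, 0, 0]}
    - {"offset": [0, 0, -0.61], "rotation": [0, 0, 0]}

```text
time: 11.28
eef_pos: [0.364, 0.2549, 0.2836]
orientation: [179.9, -0.1, -98.1]
ft_force: [-0.5, 1.1, -3.8]
width: 0.013
grasp_force: 60.0
```

Run:
```python
from h import *;from station import bot
st=bot.get_state();print(st['eef_pos'],st['width'],st['ft_force'])
for p in([.472,.147,.287],[.60,.1269,.287],[.660,.1175,.287]): move(st,p,-98.9)
```

```text
[0.36404617 0.25489484 0.28359333] 0.012990113590655524 [-0.54104072  1.05918315 -3.81466498]
[0.472 0.147 0.287] -98.9 -> [0.3051, -0.4071, -0.0117] [0.0004, -0.0004, 0.0021]
[0.6    0.1269 0.287 ] -98.9 -> [0.3111, -0.839, -0.0127] [0.0004, -0.0004, 0.0021]
[0.66   0.1175 0.287 ] -98.9 -> [0.3138, -1.0414, -0.0132] [0.0004, -0.0004, 0.0021]
```

send_rows:
  series:
    - {"offset": [0.05, -0.06, -0.012], "rotation": [0, 0, 0.002]}
    - {"offset": [0.13, -0.16, -0.012], "rotation": [0, 0, 0.002]}
    - {"offset": [0.21, -0.27, -0.012], "rotation": [0, 0, 0.002]}
    - {"offset": [0.28, -0.38, -0.012], "rotation": [0, 0, 0.002]}
    - {"offset": [0.305, -0.5, -0.012], "rotation": [0, 0, 0.002]}
    - {"offset": [0.308, -0.6, -0.012], "rotation": [0, 0, 0.002]}
    - {"offset": [0.31, -0.66, -0.012], "rotation": [0, 0, 0.002]}
    - {"offset": [0.31, -0.66, -0.012], "rotation": [0, 0, 0.002]}

```text
time: 12.28
eef_pos: [0.5476, 0.1344, 0.2859]
orientation: [179.7, -0.2, -98.9]
ft_force: [0.1, -0.6, -3.4]
width: 0.0125
grasp_force: 60.0
```

Run:
```python
from h import *;from station import bot
import pickle
d={n:bot.capture(n) for n in('scene','wrist')};pickle.dump(d,open('c5.pkl','wb'))
cv2.imwrite('pics/c5.png',np.hstack([cv2.resize(d['scene']['color'][130:270,260:400],(400,400),interpolation=2),cv2.resize(d['wrist']['color'],(400,400))]))
st=bot.get_state();print(st['eef_pos'],st['orientation'],st['ft_force'])
for p in([.60,.1269,.287],[.660,.1175,.287],[.66,.1175,.248]): move(st,p,-98.9)
```

```text
[0.54690767 0.13480518 0.28745653] [ 1.79851170e+02 -8.46725928e-02 -9.88838393e+01] [-0.09087616  0.16943032 -1.89552733]
[0.6    0.1269 0.287 ] -98.9 -> [-0.0013, -0.1789, 0.0011] [0.0004, -0.0002, 0.0]
[0.66   0.1175 0.287 ] -98.9 -> [-0.0012, -0.3814, 0.0005] [0.0004, -0.0002, 0.0]
[0.66   0.1175 0.248 ] -98.9 -> [-0.0014, -0.3817, 0.1305] [0.0004, -0.0002, 0.0]
```

View pics/c5.png

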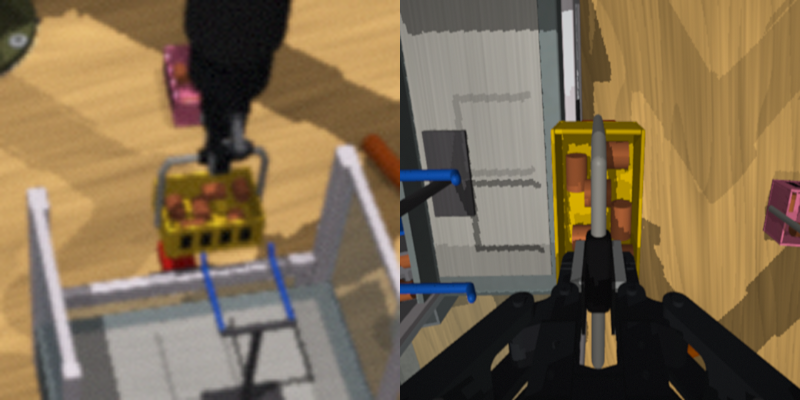

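The basket hangs level and upright in front of the prongs. The wrist half of the picture shows both prong tips, at (456,178) and (472,293), so I'll measure them from here.

Run:
```python
from h import *
import pickle
w=pickle.load(open('c5.pkl','rb'))['wrist']
for a,ce,r in blobs(w,(100,110,50),(125,255,255),(0,120,130,340),40)[:4]:
    bp=cv2.boxPoints(r);print(a,ce.round(1),[onz(w,p,.251)[:2].round(4).tolist() for p in bp])
for p in((456,178),(472,293)):
    print('tip',onz(w,((p[0]-400)*1.4,p[1]*1.05),.258))
for p in((598,120),(598,365),(598,270)): print('bar',onz(w,((p[0]-400)*1.4,p[1]*1.05),.294))
```

```text
1257 [ 55.7 303.1] [[0.6959, 0.1415], [0.6411, 0.1503], [0.6447, 0.1621], [0.7005, 0.1532]]
1124 [ 43.1 184.1] [[0.6745, 0.0875], [0.6713, 0.0794], [0.6313, 0.0858], [0.634, 0.0939]]
79 [  1.7 239.3] [[0.6811, 0.1043], [0.6787, 0.1046], [0.6825, 0.1145], [0.685, 0.1141]]
tip [0.6318418  0.08876136 0.258     ]
tip [0.64064941 0.15223594 0.258     ]
bar [0.53652299 0.07234443 0.294     ]
bar [0.55349608 0.18015594 0.294     ]
bar [0.5459696 0.1323484 0.294    ]
```

The tips give a seat of (0.658, 0.117, 0.255), within 3 mm of the earlier estimate. Going in, then down.

send_rows:
  series:
    - {"offset": [0, -0.07, 0], "rotation": [0, 0, 0]}
    - {"offset": [0, -0.17, 0], "rotation": [0, 0, 0]}
    - {"offset": [0, -0.28, 0], "rotation": [0, 0, 0]}
    - {"offset": [0, -0.35, 0], "rotation": [0, 0, 0]}
    - {"offset": [0, -0.375, 0], "rotation": [0, 0, 0]}
    - {"offset": [0, -0.375, 0], "rotation": [0, 0, 0]}
    - {"offset": [0, -0.375, 0.03], "rotation": [0, 0, 0]}
    - {"offset": [0, -0.375, 0.06], "rotation": [0, 0, 0]}

```text
time: 13.38
eef_pos: [0.658, 0.1179, 0.2708]
orientation: [-180.0, 0.0, -98.8]
ft_force: [-0.8, -0.0, -3.0]
width: 0.0126
grasp_force: 60.1
```

Run:
```python
from h import *;from station import bot
import pickle
d={n:bot.capture(n) for n in('scene','wrist')};pickle.dump(d,open('c6.pkl','wb'))
cv2.imwrite('pics/c6.png',np.hstack([cv2.resize(d['scene']['color'][150:270,290:410],(400,400),interpolation=2),cv2.resize(d['wrist']['color'],(400,400))]))
st=bot.get_state();print(st['eef_pos'],st['orientation'],st['ft_force']);move(st,[.658,.117,.2475],-98.9)
```

```text
[0.65775467 0.11777395 0.26933141] [ 1.79858837e+02 -3.64726635e-02 -9.88459884e+01] [ 0.14752431  0.66490048 -3.78731854]
[0.658  0.117  0.2475] -98.9 -> [0.0024, -0.0014, 0.0728] [0.0004, -0.0001, 0.0001]
```

View pics/c6.png

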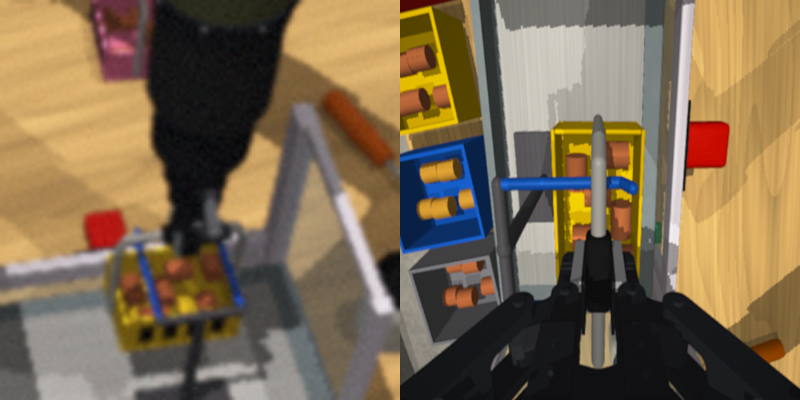

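The bar is over both prongs. The near prong crosses it at (598,185), with its upturned tip at (632,188) in front. Lowering.

send_rows:
  series:
    - {"offset": [0.002, 0, 0.02], "rotation": [0, 0, 0]}
    - {"offset": [0.002, 0, 0.04], "rotation": [0, 0, 0]}
    - {"offset": [0.002, 0, 0.06], "rotation": [0, 0, 0]}
    - {"offset": [0.002, 0, 0.068], "rotation": [0, 0, 0]}
    - {"offset": [0.002, 0, 0.068], "rotation": [0, 0, 0]}
    - {"offset": [0.002, 0, 0.068], "rotation": [0, 0, 0]}

```text
time: 14.22
eef_pos: [0.6587, 0.117, 0.251]
orientation: [-180.0, 0.0, -98.9]
ft_force: [-0.1, 0.4, -3.0]
width: 0.013
grasp_force: 60.0
```

send_rows:
  series:
    - {"offset": [0, 0, 0.005], "rotation": [0, 0, 0]}
    - {"offset": [0, 0, 0.01], "rotation": [0, 0, 0]}
    - {"offset": [0, 0, 0.01], "rotation": [0, 0, 0]}

```text
time: 14.6
eef_pos: [0.6586, 0.117, 0.2481]
orientation: [-180.0, 0.0, -98.9]
ft_force: [-0.2, -0.1, -1.9]
width: 0.0128
grasp_force: 60.3
```

send_rows:
  series:
    - {"offset": [0, 0, 0.004], "rotation": [0, 0, 0]}
    - {"offset": [0, 0, 0.008], "rotation": [0, 0, 0]}
    - {"offset": [0, 0, 0.008], "rotation": [0, 0, 0]}

```text
time: 14.98
eef_pos: [0.6587, 0.1169, 0.2477]
orientation: [-179.8, 0.1, -98.9]
ft_force: [-2.3, 1.3, 6.1]
width: 0.0129
grasp_force: 61.4
```

The bar rests on the prongs at bar height ≈ 0.255, carrying +6 N. Opening part way, to stay clear of the crossbar, and rising.

send_rows:
  series:
    - {"offset": [0, 0, -0.004], "rotation": [0, 0, 0]}
    - {"offset": [0, 0, -0.004], "rotation": [0, 0, 0]}
    - {"offset": [0, 0, -0.004], "rotation": [0, 0, 0]}
    - {"offset": [0, 0, -0.004], "rotation": [0, 0, 0]}
  claw: 38

```text
time: 15.48
eef_pos: [0.6586, 0.1169, 0.2462]
orientation: [180.0, -0.0, -98.9]
ft_force: [-0.9, 1.1, -0.6]
width: 0.038
grasp_force: 0.0
```

send_rows:
  series:
    - {"offset": [0, 0, -0.05], "rotation": [0, 0, 0]}
    - {"offset": [0, 0, -0.12], "rotation": [0, 0, 0]}
    - {"offset": [0, 0, -0.22], "rotation": [0, 0, 0]}
    - {"offset": [0, 0, -0.34], "rotation": [0, 0, 0]}
    - {"offset": [0, 0, -0.42], "rotation": [0, 0, 0]}
    - {"offset": [0, 0, -0.42], "rotation": [0, 0, 0]}

```text
time: 16.23
eef_pos: [0.6589, 0.1167, 0.3762]
orientation: [-179.7, 0.1, -98.9]
ft_force: [-0.2, -0.4, -0.7]
width: 0.0379
grasp_force: 0.0
```

Run:
```python
from h import *;from station import bot
d={n:bot.capture(n) for n in('scene','wrist')}
cv2.imwrite('pics/c7.png',np.hstack([cv2.resize(d['scene']['color'][150:270,290:410],(400,400),interpolation=2),cv2.resize(d['wrist']['color'],(400,400))]))
st=bot.get_state();print(st['eef_pos'],st['orientation'],st['width'])
for z in(.37,.30,.109): move(st,[.540,.1055,z],171.1)
```

```text
[0.65858111 0.11710322 0.37254225] [ 1.79997849e+02  2.96705642e-02 -9.88679202e+01] 0.037920907549012714
[0.54   0.1055 0.37  ] 171.1 -> [0.0992, 0.3846, 0.0084] [0.0001, 0.0001, 0.2501]
[0.54   0.1055 0.3   ] 171.1 -> [0.0993, 0.3846, 0.2418] [0.0001, 0.0001, 0.2501]
[0.54   0.1055 0.109 ] 171.1 -> [0.0996, 0.3846, 0.8784] [0.0001, 0.0001, 0.2501]
```

View pics/c7.png

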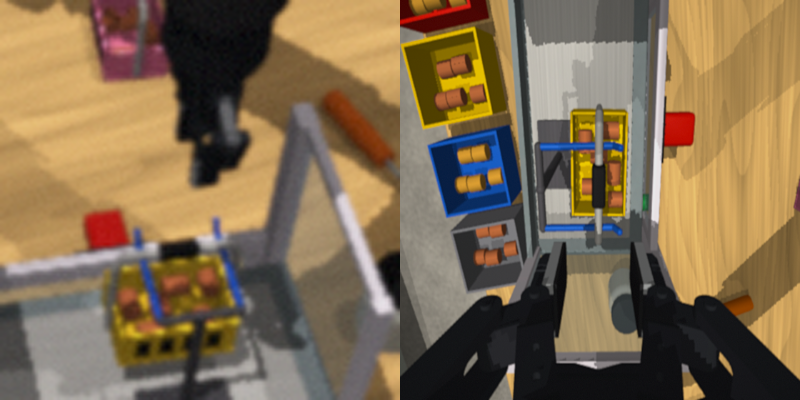

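The basket hangs upright with its bar across both prongs, at (599,146) and (600,228), and the tool is free. Back to the grip.

send_rows:
  series:
    - {"offset": [0.01, 0.03, 0], "rotation": [0, 0, 0.028]}
    - {"offset": [0.02, 0.08, 0], "rotation": [0, 0, 0.056]}
    - {"offset": [0.03, 0.13, 0], "rotation": [0, 0, 0.084]}
    - {"offset": [0.05, 0.19, 0], "rotation": [0, 0, 0.112]}
    - {"offset": [0.065, 0.25, 0], "rotation": [0, 0, 0.14]}
    - {"offset": [0.08, 0.31, 0], "rotation": [0, 0, 0.168]}
    - {"offset": [0.099, 0.36, 0], "rotation": [0, 0, 0.196]}
    - {"offset": [0.099, 0.385, 0], "rotation": [0, 0, 0.224]}
  claw: 62

```text
time: 17.32
eef_pos: [0.5389, 0.1051, 0.372]
orientation: [-180.0, -0.0, -179.8]
ft_force: [-0.9, -0.5, -0.2]
width: 0.0619
grasp_force: 0.0
```

send_rows:
  series:
    - {"offset": [0, 0, 0], "rotation": [0, 0, 0.026]}
    - {"offset": [0, 0, 0.05], "rotation": [0, 0, 0.026]}
    - {"offset": [0, 0, 0.15], "rotation": [0, 0, 0.026]}
    - {"offset": [0, 0, 0.22], "rotation": [0, 0, 0.026]}
    - {"offset": [0, 0, 0.22], "rotation": [0, 0, 0.026]}
    - {"offset": [0, 0, 0.22], "rotation": [0, 0, 0.026]}

```text
time: 18.08
eef_pos: [0.5399, 0.1053, 0.3073]
orientation: [-180.0, 0.0, 171.1]
ft_force: [-0.1, 0.5, 0.9]
width: 0.0622
grasp_force: 0.0
```

Run:
```python
from h import *;from station import bot
st=bot.get_state();print(st['eef_pos'],st['orientation'],st['width'])
w=bot.capture('wrist');print([(a,c.round(0),onz(w,c,.138).round(4)) for a,c,r in blobs(w,(0,150,60),(8,255,255),(100,60,460,330),100)][:2])
move(st,[.540,.1055,.2],171.1);move(st,[.540,.1055,.110],171.1)
```

```text
[0.53993776 0.10526465 0.30725855] [-1.79999748e+02  3.84637588e-02  1.71120031e+02] 0.06217282740031545
[(2098, array([278., 181.]), array([0.5388, 0.1064, 0.138 ]))]
[0.54   0.1055 0.2   ] 171.1 -> [0.0002, 0.0008, 0.3575] [-0.0, 0.0001, 0.0001]
[0.54   0.1055 0.11  ] 171.1 -> [0.0004, 0.0008, 0.6575] [-0.0, 0.0001, 0.0001]
```

send_rows:
  series:
    - {"offset": [0, 0, 0.12], "rotation": [0, 0, 0]}
    - {"offset": [0, 0, 0.28], "rotation": [0, 0, 0]}
    - {"offset": [0, 0, 0.42], "rotation": [0, 0, 0]}
    - {"offset": [0, 0, 0.54], "rotation": [0, 0, 0]}
    - {"offset": [0, 0, 0.62], "rotation": [0, 0, 0]}
    - {"offset": [0, 0, 0.655], "rotation": [0, 0, 0]}
    - {"offset": [0, 0, 0.655], "rotation": [0, 0, 0]}
    - {"offset": [0, 0, 0.655], "rotation": [0, 0, 0]}

```text
time: 19.12
eef_pos: [0.5407, 0.1057, 0.1117]
orientation: [179.9, 0.1, 171.1]
ft_force: [0.0, -0.2, 0.8]
width: 0.0622
grasp_force: 0.0
```

send_rows:
  series:
    - {"offset": [0, 0, 0], "rotation": [0, 0, 0]}
    - {"offset": [0, 0, 0], "rotation": [0, 0, 0]}
    - {"offset": [0, 0, 0], "rotation": [0, 0, 0]}
    - {"offset": [0, 0, 0], "rotation": [0, 0, 0]}
    - {"offset": [0, 0, 0], "rotation": [0, 0, 0]}
  claw: 20
  grip_force: 70

```text
time: 19.75
eef_pos: [0.5403, 0.1056, 0.1111]
orientation: [180.0, 0.1, 171.2]
ft_force: [-1.7, 0.4, 5.6]
width: 0.035
grasp_force: 71.9
```

send_rows:
  series:
    - {"offset": [0, 0, -0.04], "rotation": [0, 0, 0]}
    - {"offset": [0, 0, -0.1], "rotation": [0, 0, 0]}
    - {"offset": [0, 0, -0.17], "rotation": [0, 0, 0]}
    - {"offset": [0, 0, -0.24], "rotation": [0, 0, 0]}
    - {"offset": [0, 0, -0.31], "rotation": [0, 0, 0]}
    - {"offset": [0, 0, -0.37], "rotation": [0, 0, 0]}
    - {"offset": [0, 0, -0.42], "rotation": [0, 0, 0]}
    - {"offset": [0, 0, -0.44], "rotation": [0, 0, 0]}

```text
time: 20.75
eef_pos: [0.5401, 0.1057, 0.2396]
orientation: [-180.0, -0.1, 171.1]
ft_force: [7.7, -3.5, -11.9]
width: 0.035
grasp_force: 71.2
```

send_rows:
  series:
    - {"offset": [0, 0, -0.02], "rotation": [0, 0, 0]}
    - {"offset": [0, 0, -0.03], "rotation": [0, 0, 0]}
    - {"offset": [0, 0, -0.03], "rotation": [0, 0, 0]}

```text
time: 21.12
eef_pos: [0.5401, 0.1056, 0.2484]
orientation: [-180.0, -0.1, 171.1]
ft_force: [5.8, -2.0, -8.1]
width: 0.0352
grasp_force: 71.5
```

send_rows:
  series:
    - {"offset": [0, 0, -0.01], "rotation": [0, 0, 0]}
    - {"offset": [0, 0, -0.015], "rotation": [0, 0, 0]}
    - {"offset": [0, 0, -0.015], "rotation": [0, 0, 0]}

```text
time: 21.5
eef_pos: [0.5401, 0.1057, 0.2513]
orientation: [-179.9, -0.2, 171.1]
ft_force: [8.1, -2.4, -13.6]
width: 0.0355
grasp_force: 73.3
```

send_rows:
  series:
    - {"offset": [0, 0, -0.01], "rotation": [0, 0, 0]}
    - {"offset": [0, 0, -0.015], "rotation": [0, 0, 0]}
    - {"offset": [0, 0, -0.015], "rotation": [0, 0, 0]}

```text
time: 21.88
eef_pos: [0.54, 0.1057, 0.2514]
orientation: [-179.8, -0.5, 171.1]
ft_force: [15.9, -6.0, -29.3]
width: 0.0349
grasp_force: 73.4
```

The force climbs to 29 N with no further travel, so the shield is at its top stop (140 mm of travel). Easing off most of the overshoot, then releasing and leaving upward.

send_rows:
  series:
    - {"offset": [0, 0, 0.008], "rotation": [0, 0, 0]}
    - {"offset": [0, 0, 0.008], "rotation": [0, 0, 0]}

```text
time: 22.12
eef_pos: [0.54, 0.1057, 0.2513]
orientation: [-179.9, -0.3, 171.1]
ft_force: [12.3, -3.1, -21.0]
width: 0.035
grasp_force: 74.5
```

send_rows:
  series:
    - {"offset": [0, 0, 0], "rotation": [0, 0, 0]}
    - {"offset": [0, 0, 0], "rotation": [0, 0, 0]}
    - {"offset": [0, 0, 0], "rotation": [0, 0, 0]}
    - {"offset": [0, 0, 0], "rotation": [0, 0, 0]}
    - {"offset": [0, 0, -0.1], "rotation": [0, 0, 0]}
    - {"offset": [0, 0, -0.25], "rotation": [0, 0, 0]}
    - {"offset": [0, 0, -0.4], "rotation": [0, 0, 0]}
    - {"offset": [0, 0, -0.4], "rotation": [0, 0, 0]}
  claw: 62

```text
time: 23.12
eef_pos: [0.5405, 0.1052, 0.3824]
orientation: [179.8, 0.4, 171.1]
ft_force: [-0.4, -0.9, 0.3]
width: 0.0618
grasp_force: 0.0
```

send_rows:
  series:
    - {"offset": [0.2, -0.15, 0], "rotation": [0, 0, 0]}
    - {"offset": [0.35, -0.3, 0], "rotation": [0, 0, 0]}
    - {"offset": [0.4, -0.5, 0], "rotation": [0, 0, 0]}
    - {"offset": [0.4, -0.7, 0], "rotation": [0, 0, 0]}
    - {"offset": [0.4, -0.85, 0], "rotation": [0, 0, 0]}
    - {"offset": [0.4, -0.85, 0], "rotation": [0, 0, 0]}

```text
time: 23.88
eef_pos: [0.3808, -0.1308, 0.3776]
orientation: [-180.0, 0.0, 170.8]
ft_force: [-0.5, -0.4, -0.5]
width: 0.0619
grasp_force: 0.0
```

Run:
```python
from h import *;from station import bot
d={n:bot.capture(n) for n in('scene','top')}
cv2.imwrite('pics/c8.png',np.hstack([cv2.resize(d['scene']['color'][130:310,265:425],(400,450),interpolation=2),cv2.resize(d['top']['color'][95:275,170:330],(400,450),interpolation=2)]))
t,s=d['top'],d['scene']
a=blobs(t,(0,150,60),(8,255,255),(230,170,280,215));print([onz(t,p,.276)[:2].round(3).tolist() for p in cv2.boxPoints(a[0][2])])
print(bot.get_state()['eef_pos'])
```

```text
[[0.561, 0.124], [0.56, 0.087], [0.515, 0.088], [0.516, 0.124]]
[ 0.38173243 -0.12825567  0.37720413]
```

View pics/c8.png

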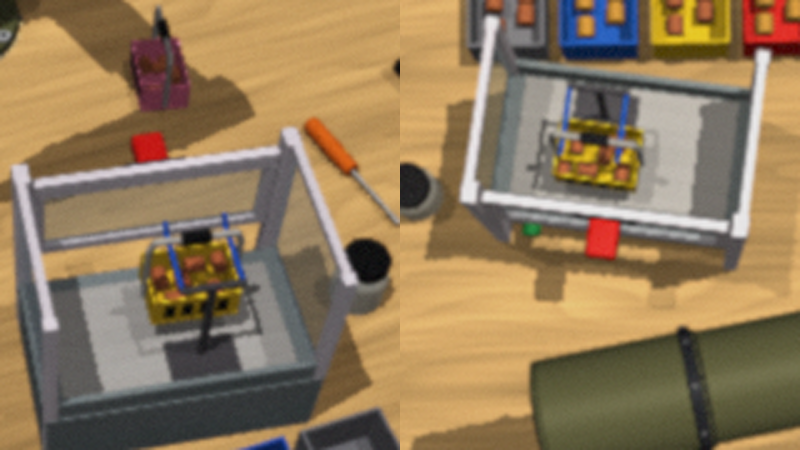

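The shield is fully up: with the grip assumed at z = 0.276 its outline lands where it was measured before, and the rail is near the post tops. The basket hangs upright on both prongs behind it, and the arm is clear.

```bash
python3 -c "
from station import bot
print(bot.close_job())"
```

```text
the job is handed in; nothing more can be done
None
```

The basket hangs upright by its handle on both prongs behind the fully raised shield, the other things were not touched, and I handed the job in at about 24 s of the 64 s allowed; no verdict was shown.

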